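Unlock the pattern-roller rack and take out the blue roller

TASK

In this pottery decorating shop, lift the red-handled retaining bar out of the two open brackets of the roller rack and lay it flat on the black rubber mat, handle up. Then take the blue-ended pattern roller out of the rack and lay it flat in the aluminium tray. Leave the other two rollers where they lie in the rack, and set both things down rather than dropping them.

Things in the scene. Friction and masses are not known exactly. Their poses are not given: they have to be found in the camera images.
- bar: retaining bar: flat aluminium, 340 x 24 x 12 mm (x, y, z), 0.28 kg, with an upright red handle on the middle of its top, 60 long (x), 18 thick (y), 45 mm tall: 12 to 57 mm above the bar's underside. Origin: centre of the underside; x along the bar, z up. Starts loose in the rack's two open brackets, underside 59 mm above the table, 4 mm clear of the rollers below it
- rack: fixed plywood rack, base 330 x 150 x 12 mm; origin: centre of its underside, x along the bar. Dark U brackets 151 mm either side of the centre hold the bar in open slots 30 mm wide, 12 mm deep: lift it straight up. Three rollers lie across (along y), 80 mm apart, each end on a saddle board 65 mm from the middle, in notches 36 mm wide, 10 mm deep
- roller_blue: the wanted roller: wooden rod lying level, 170 mm long, 0.09 kg; the middle 100 mm is a round barrel of 24 mm diameter, each end blue and six-sided, 26 mm across flats, so it does not roll. Origin: its centre; y along it (x, z point anywhere round that). Starts in any of the rack's three notches, axis 43 mm above the table, 31 mm above the rack's base board; lifts straight out once the bar is gone
- roller_yellow: bystander: the same roller with yellow ends, lying in another notch of the rack; it stays there. Same size and frame as roller_blue
- roller_white: bystander: the same roller with white ends, lying in another notch of the rack; it stays there. Same size and frame as roller_blue
- mat: black rubber mat for the bar, fixed, 380 x 160 x 4 mm (x, y, z). Origin: centre of its underside, on the table. On one side of the rack, left or right.
- tray: open aluminium tray for the roller, fixed, 160 x 240 mm (x, y) and 25 mm high outside, walls and floor 5 mm thick. Origin: centre of its underside, on the table; lying in it along the tray's y the roller's axis is 18 mm above the table. On the other side of the rack from the mat.
Not all that is in view belongs to the job. Leave any pink or turquoise look-alike of the roller_blue alone.

How it is judged:
By the outcome, as a careful person would: the job done as asked, in the order asked, and still so for the second after the job is handed in, with the robot touching nothing.
It also fails if it takes over 61 s, if anything falls off the work surface, if the arm or the gripper's body presses on something with over 40 N, if the wrist force passes 120 N, or if a joint passes its speed limit or range.

ROBOT

A 6-joint arm with a two-finger parallel gripper is mounted at the origin on the work surface. World frame = base frame: x ahead of the robot, y to its left, z up, the work surface at z = 0. Lengths are in mm, angles in degrees, forces in N, time in s.
With the tool pointing down it reaches from about 300 to 850 mm from the base axis. Payload 4.2 kg.
Tool frame: the origin (TCP) lies between the finger pads; the fingertips stand 19 mm ahead of it and the grasp point (between the pads) is the TCP (env.tips_ahead is the distance from the TCP to the fingertips, in mm); z points along the fingers, y is the direction in which the jaws open and shut (so a half turn about z gives the same grasp; the last joint's range is limited). The gripper opens to 91 mm and grips with 3 to 60 N. Pads are 32 mm wide; open, the fingers measure 118 mm over their backs; the gripper's body (76 mm by 178 mm) begins 60 mm behind the grasp point.
Start: joints at [-67.609, 18.312, 89.639, -0, 72.044, -1.146], TCP at [229.626, -527.174, 232.976] pointing down, gripper open.
Joint ranges: [-177.97, 177.97], [-48.28, 115.42], [12.27, 149.76], [-77.06, 257.06], [2.81, 150.46], [-146.56, 146.56]. Speed limits (degrees/s): [147.25, 147.25, 180, 180, 180, 180].

INTERFACE

Orientations are given as [roll, pitch, yaw] about the fixed x, y, z axes, in that order (R = Rz(yaw) Ry(pitch) Rx(roll)).
In Python, from workcell import telemetry, viewer, job_done, env gives the robot as it stands. The module is installed in compiled form; this text tells all that it offers.
- The arm moves only by the shell command python3 -m jog 'ROWS' [FORCE]. ROWS is JSON, a list of rows, each a list of 3 entries, a list of its own where there are three numbers: the shift along the tool's x, y, z in cm, then the turn about the tool's z in degrees, then the opening, from 0 (shut) to 1 (fully open). A call has 1 to 10 rows; each row shifts and turns the pose as measured when the row begins, along the tool's axes as they then stand; what a row does not reach is not made up. A row lasts 1/8 s, in which the tool goes at most 62.5 mm and 10.7 degrees, less where a joint would pass 70% of its speed; a pose out of reach is approached as far as the arm can. A call is refused whole if a number of a shift passes 6.25 or a number of a turn 10.7, either way. A call with a gripper value outside its range is refused whole. The fingers move at their own pace and stop on an object; FORCE is the grip in N (left out, the last holds). Time passes only in rows, so rows that do not move let the fingers close. It gives the time, the measured TCP pose, the force and the opening at its end, in the units of the state.
- telemetry.state(): the state, without advancing time (a new reading comes with each control period).
- viewer.grab_frame(name): name is "scene" or "top" or "wrist"; returns a dict with "color" (384x512x3 uint8, red, green, blue), "K" (3x3 intrinsics, pixels), "rvec" (rotation vector, rad) and "tvec" (3), from world to camera coordinates, as OpenCV has them. Camera axes: x right, y down, z forward; pixel columns grow to the right and rows downward; lengths in mm; the calibration is good to about 2 mm. A picture is of the moment at which its call begins. There is no depth.
- job_done(): hands the job in, once; it reports no verdict.
The state is a dict: "time_s": time; "qpos": joint angles; "qvel": joint speeds; "effort": joint torques, N m; "ee_pos": TCP position; "ee_rot": TCP orientation; "force": force on the tool from outside, world axes, zero at the start; "torque": the same for the moment, N m; "gripper_width": finger opening in mm.
Only numpy, scipy, OpenCV 4.12 (cv2) and the standard library are available. Lean on these libraries where they do the work, as an engineer would, in place of code of your own. Each camera call takes 0.05 s, during which the arm holds its last target. There are 200 camera calls.

## Working session

There is one attempt and no reset: what is moved stays moved. The work goes in short steps, Python scripts to look and compute and a shell command to move; the robot and the scene stay as the last step left them, time stands still between calls to the robot, and variables do not carry over. Pictures are saved under pics/ and viewed, about 8 in all and at most 12, crops included, and the job is handed in when it is done.

```bash
mkdir -p pics
cat > h.py <<'E'
import numpy as np, cv2
from workcell import telemetry, viewer, env
def grab(n,f):
    d=viewer.grab_frame(n); cv2.imwrite('pics/'+f+'.png',d['color'][:,:,::-1]); np.savez('pics/'+f+'.npz',**{k:np.array(v) for k,v in d.items()}); return d
def load(f): return np.load('pics/'+f+'.npz')
def ray(d,uv):
    R=cv2.Rodrigues(d['rvec'])[0]; c=-R.T@d['tvec'].ravel()
    v=R.T@np.linalg.inv(d['K'])@np.array([uv[0],uv[1],1.]); return c,v/np.linalg.norm(v)
def atz(d,uv,z):
    c,v=ray(d,uv); return c+v*(z-c[2])/v[2]
def tri(*obs):
    A=np.zeros((3,3));b=np.zeros(3);L=[]
    for d,uv in obs:
        c,v=ray(d,uv);P=np.eye(3)-np.outer(v,v);A+=P;b+=P@c;L.append((c,P))
    x=np.linalg.solve(A,b); return x,[round(float(np.linalg.norm(P@(x-c))),1) for c,P in L]
E
python3 - <<'E'
from h import *
a=grab('scene','s0');b=grab('top','t0')
for d in (a,b): print(d['K'].tolist(),ray(d,(256,192)))
im=np.vstack([cv2.imread('pics/s0.png'),cv2.imread('pics/t0.png')]); print(telemetry.state())
E
```

```text
[[365.65549183446143, 0.0, 254.37588659555598], [0.0, 365.65549183446143, 193.9633418021767], [0.0, 0.0, 1.0]] (array([788.58183309, 477.71109167, 975.15912133]), array([-0.28329264, -0.50182817, -0.81725992]))
[[481.7881861166387, 0.0, 252.2427058995585], [0.0, 481.7881861166387, 189.56333518731574], [0.0, 0.0, 1.0]] (array([ 411.39553443,  -50.90089585, 1404.95734756]), array([ 0.05246056, -0.01382426, -0.99852731]))
{'time_s': 0.1, 'qpos': array([-6.76089364e+01,  1.83482846e+01,  8.96996110e+01, -9.71835995e-04,
        7.20422930e+01, -1.14569909e+00]), 'qvel': array([-0.05926536, -0.07773173, -0.13760781, -0.09351695, -0.02513525,
        0.00425809]), 'effort': array([ 7.08368443e-04, -4.13332272e+01, -2.32509345e+01,  7.29773683e-02,
        4.21620766e-02, -8.10490815e-05]), 'ee_pos': array([ 229.4593401 , -526.78047189,  232.19992196]), 'ee_rot': array([-1.79909811e+02, -8.79477944e-04,  2.35370623e+01]), 'force': array([ 0.12881598,  0.72335402, -0.66906361]), 'torque': array([-0.00717151, -0.05654029,  0.01664964]), 'gripper_width': 91.04287398595862}
```

View pics/t0.png

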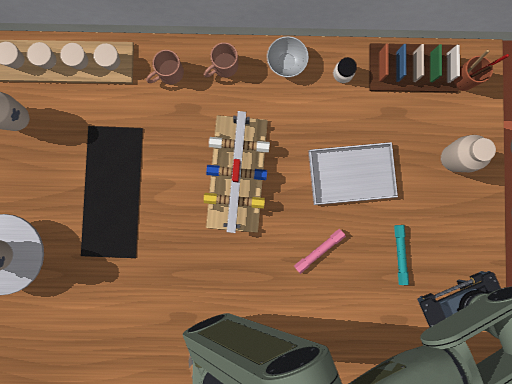

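View pics/s0.png

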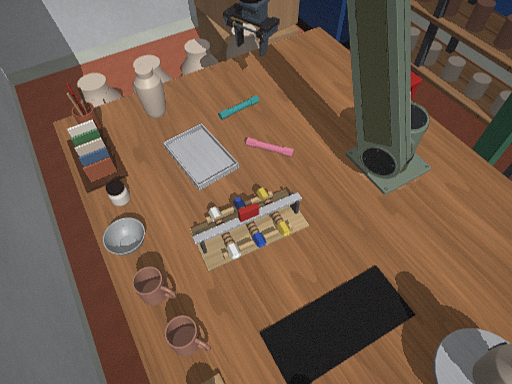

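The top view shows the rack around (237,173), with white at (240,144), blue at (237,172) and yellow at (235,201). The red handle is at (236,170), the mat on the left (~(112,192)) and the tray on the right (~(354,174)). In the scene view the handle is at (249,212) and the front blue end at (258,240).

Candidates for the wanted roller are blue (237,172) in the rack, turquoise (402,255), pink (320,250), white (240,144) and yellow (235,201). I choose blue, the middle notch. Next I'll measure.

Run:
```python
from h import *
s=load('s0');t=load('t0')
def blobs(d,f,roi,mn=8):
    h=cv2.cvtColor(d['color'],cv2.COLOR_RGB2HSV).astype(int);m=f(h[...,0],h[...,1],h[...,2]).astype(np.uint8)
    k=np.zeros_like(m);x0,y0,x1,y1=roi;k[y0:y1,x0:x1]=1
    n,l,st,c=cv2.connectedComponentsWithStats(m*k)
    return [(c[i].round(1),int(st[i][4]),st[i][:4].tolist()) for i in range(1,n) if st[i][4]>=mn],(m*k)
red=lambda h,s,v:((h<6)|(h>172))&(s>170)&(v>90)
blue=lambda h,s,v:(h>105)&(h<130)&(s>130)&(v>60)
R={}
for n,d,roi in(('s',s,(190,180,310,270)),('t',t,(195,100,280,240))):
    for c,f in(('red',red),('blue',blue)):
        R[n+c]=blobs(d,f,roi)[0];print(n,c,R[n+c])
p,e=tri((s,R['sred'][0][0]),(t,R['tred'][0][0]));print('handle',p.round(1),e)
for a in R['sblue']:
  for b in R['tblue']:
    p,e=tri((s,a[0]),(t,b[0]));print('blue',a[0],b[0],p.round(1),e)
# mat/tray rect in top
b,m=blobs(t,lambda h,s,v:(v<50),(75,115,150,265),200)
c=max(cv2.findContours(m,0,2)[0],key=cv2.contourArea);q=cv2.boxPoints(cv2.minAreaRect(c));w=np.array([atz(t,u,4) for u in q])
print('mat',q.round(1).tolist(),w.round(0).tolist(),w.mean(0).round(1),[np.linalg.norm(w[i]-w[i-1]).round() for i in range(4)])
b,m=blobs(t,lambda h,s,v:(s<60)&(v>90),(300,135,405,212),20)
c=cv2.convexHull(np.vstack(cv2.findContours(m,0,2)[0]));q=cv2.boxPoints(cv2.minAreaRect(c));w=np.array([atz(t,u,25) for u in q])
print('tray',q.round(1).tolist(),w.round(0).tolist(),w.mean(0).round(1),[np.linalg.norm(w[i]-w[i-1]).round() for i in range(4)])
# bar ends, top
for u in((242,112),(232,232)):print('barend',atz(t,u,71).round(1))
x0=[cv2.resize(cv2.imread('pics/t0.png')[100:240,190:285],None,fx=4,fy=4,interpolation=2),cv2.resize(cv2.imread('pics/s0.png')[180:270,185:315],None,fx=3,fy=3,interpolation=2)]
o=np.zeros((560,780,3),np.uint8);o[:,:380]=x0[0];o[:270,390:780]=x0[1];cv2.imwrite('pics/c0.png',o)
```

```text
s red [(array([248.4, 211.4]), 237, [238, 203, 21, 19])]
s blue [(array([238.7, 202.3]), 71, [234, 197, 11, 12]), (array([258.7, 239.2]), 126, [252, 232, 14, 15])]
t red [(array([235.8, 169.5]), 127, [232, 159, 8, 22])]
t blue [(array([212.4, 169.9]), 118, [207, 165, 12, 11]), (array([260.1, 174.2]), 120, [254, 169, 13, 11])]
handle [539.1 -12.5 101.8] [1.3, 1.3]
blue [238.7 202.3] [212.4 169.9] [552.5  28.3 211.3] [28.5, 28.5]
blue [238.7 202.3] [260.1 174.2] [533.2 -80.7  54.9] [0.7, 0.7]
blue [258.7 239.2] [212.4 169.9] [543.3  54.4  48.2] [0.1, 0.1]
blue [258.7 239.2] [260.1 174.2] [ 520.7  -60.5 -146.9] [38.5, 38.5]
mat [[80.4000015258789, 255.5], [87.5, 125.0999984741211], [142.5, 128.10000610351562], [135.39999389648438, 258.5]] [[294.0, 433.0, 4.0], [673.0, 426.0, 4.0], [667.0, 265.0, 4.0], [287.0, 275.0, 4.0]] [480.4 349.6   4. ] [np.float64(159.0), np.float64(380.0), np.float64(161.0), np.float64(380.0)]
tray [[308.0, 149.39999389648438], [392.29998779296875, 141.6999969482422], [397.3999938964844, 196.89999389648438], [313.0, 204.5]] [[609.0, -218.0, 25.0], [636.0, -462.0, 25.0], [476.0, -476.0, 25.0], [451.0, -234.0, 25.0]] [ 543.1 -347.6   25. ] [np.float64(160.0), np.float64(245.0), np.float64(160.0), np.float64(244.0)]
barend [705.  -26.8  71. ]
barend [369.9  -4.9  71. ]
```

View pics/c0.png

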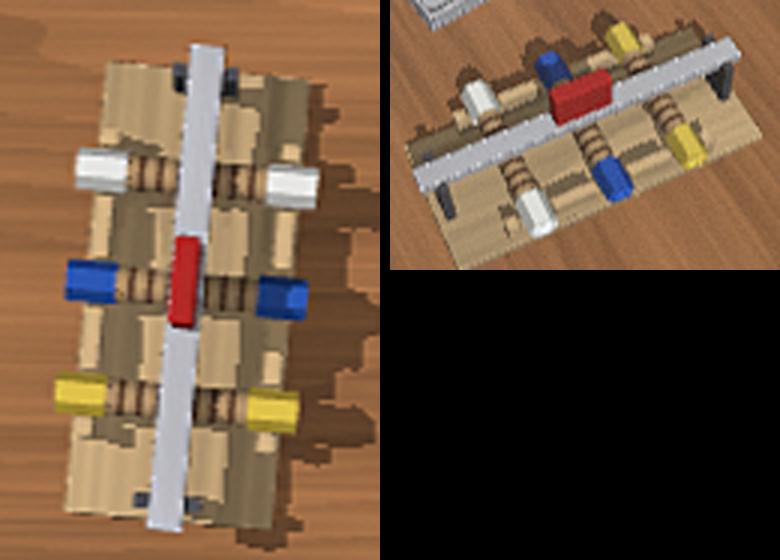

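The crop confirms the middle roller is blue and the handle sits directly above it. The bar's yaw is about -4°, its centre about (539,-13), and the measured sizes fit the text. Now I move towards the bar.

```bash
cat >> h.py <<'E'
def go(x,y,z,yaw):
    s=telemetry.state();from scipy.spatial.transform import Rotation as Ro
    R=Ro.from_euler('xyz',s['ee_rot'],degrees=True).as_matrix()
    dy=(s['ee_rot'][2]-yaw+180)%360-180
    print('t',round(s['time_s'],2),'pos',s['ee_pos'].round(1),s['ee_rot'].round(1),'F',s['force'].round(1),'w',round(s['gripper_width'],1),'shift cm',(R.T@(np.array([x,y,z])-s['ee_pos'])/10).round(2),'turn',round(dy,2))
E
python3 -m jog '[[[0,0,0],9.2,1],[[0,0,0],9.2,1],[[0,0,0],9.2,1],[[2.7,-5.3,0],0,1],[[2.7,-5.3,0],0,1],[[2.7,-5.3,0],0,1],[[2.7,-5.3,0],0,1],[[2.7,-5.3,0],0,1],[[2.7,-5.3,0],0,1],[[2.7,-5.3,0],0,1]]' 40
python3 -c "
from h import *
go(539,-13,230,-4)"
```

```text
time_s: 1.35
ee_pos: [454.4, -166.0, 229.1]
ee_rot: [-179.6, 0.2, -5.5]
force: [0.5, -0.1, -0.7]
gripper_width: 91.2
t 1.35 pos [ 454.4 -166.   229.1] [-179.6    0.2   -5.5] F [ 0.5 -0.1 -0.7] w 91.2 shift cm [  6.94 -16.04  -0.02] turn -1.54
```

```bash
python3 -m jog '[[[1.8,-4,0],-0.5,1],[[1.8,-4,0],-0.5,1],[[1.8,-4,0],-0.5,1],[[1.5,-4,0],0,1],[[0,0,0],0,1]]' 40
python3 - <<'E'
from h import *
go(539,-13,96,-4)
d=grab('wrist','w0');print(ray(d,(256,192)))
E
```

```text
time_s: 1.98
ee_pos: [538.9, -2.9, 227.8]
ee_rot: [-179.6, 0.4, -3.6]
force: [-0.2, -0.6, -0.1]
gripper_width: 91.2
t 1.98 pos [538.9  -2.9 227.8] [-179.6    0.4   -3.6] F [-0.2 -0.6 -0.1] w 91.2 shift cm [ 0.16  1.09 13.17] turn 0.39
(array([608.11891103,  -8.40718222, 379.94727287]), array([-0.23835711,  0.02731214, -0.97079346]))
```

View pics/w0.png

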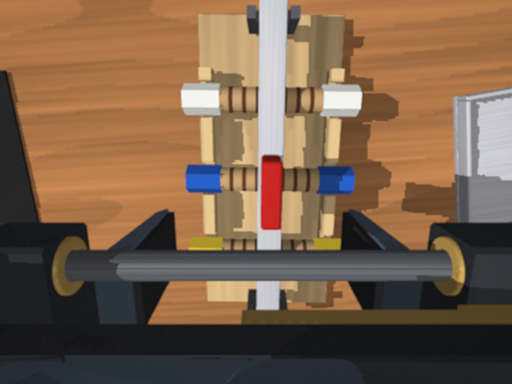

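The wrist view shows the handle at (272,190), its top about (272,163), and blue ends at (204,179) and (337,180). I'll refine the position from this close view.

Run:
```python
from h import *
d=load('w0');s=load('s0');t=load('t0')
h=cv2.cvtColor(d['color'],cv2.COLOR_RGB2HSV).astype(int)
def mk(m):
    m=m.astype(np.uint8);m[240:]=0;n,l,st,c=cv2.connectedComponentsWithStats(m);return [(c[i],st[i]) for i in range(1,n) if st[i][4]>60],l
H,S,V=h[...,0],h[...,1],h[...,2]
r,_=mk(((H<6)|(H>172))&(S>190)&(V>100)&(np.arange(512)[None]>230)&(np.arange(512)[None]<310));b,_=mk((H>105)&(H<130)&(S>130)&(V>60))
print(r,b)
for x in r:
  u=x[0];st=x[1];print('centroid z100',atz(d,u,100).round(1))
  for v in (st[1]+1,st[1]+st[3]-1):print(atz(d,(st[0]+st[2]/2,v),116).round(1))
  print(tri((d,u),(s,(248.4,211.4)),(t,(235.8,169.5))))
for x in b: print('blue z50',atz(d,x[0],50).round(1))
print(tri((d,b[0][0]),(s,(258.7,239.2)),(t,(212.4,169.9))),tri((d,b[1][0]),(s,(238.7,202.3)),(t,(260.1,174.2))))
# bar edges along rows between
for v in(60,130,150):
  row=np.where((S[v]<40)&(V[v]>150))[0];row=row[(row>240)&(row<300)];print(v,row.min(),row.max(),atz(d,((row.min()+row.max())/2,v),71).round(1))
```

```text
[(array([271.28199405, 193.30729167]), array([ 262,  157,   21,   72, 1344], dtype=int32))] [(array([202.99216125, 178.43896976]), array([186, 165,  35,  28, 893], dtype=int32)), (array([335.99452954, 180.00984683]), array([317, 167,  38,  27, 914], dtype=int32))]
centroid z100 [537.4 -13.9 100. ]
[570.7 -16.1 116. ]
[510.9 -13.  116. ]
(array([538.61701769, -12.99435778, 101.67382117]), [1.2, 1.3, 1.5])
blue z50 [544.7  54.3  50. ]
blue z50 [534.8 -81.9  50. ]
(array([543.67773277,  54.50698834,  48.07649495]), [0.7, 0.3, 0.4]) (array([533.93277945, -81.02767576,  53.68853745]), [1.6, 0.8, 1.4])
60 259 285 [650.8 -21.4  71. ]
130 258 283 [590.5 -16.9  71. ]
150 258 283 [572.  -15.9  71. ]
```

```bash
python3 -m jog '[[[0.2,1.1,0],0.4,1],[[0,0,3],0,1],[[0,0,3],0,1],[[0,0,3],0,1],[[0,0,2],0,1],[[0,0,1.5],0,1],[[0,0,0],0,1]]' 40
python3 -c "
from h import *
go(540,-14,96,-4)"
```

```text
time_s: 2.9
ee_pos: [536.6, -26.7, 100.0]
ee_rot: [-179.9, 0.3, -4.8]
force: [-0.1, -0.3, -0.4]
gripper_width: 91.4
t 2.9 pos [536.6 -26.7 100. ] [-179.9    0.3   -4.8] F [-0.1 -0.3 -0.4] w 91.4 shift cm [ 0.23 -1.29  0.4 ] turn -0.84
```

```bash
python3 -m jog '[[[0.3,-1.2,0.4],-0.8,1],[[0,0,0],0,1],[[0,0,0],0,1]]' 40
python3 -c "
from h import *
go(540,-14,96,-4)"
```

```text
time_s: 3.28
ee_pos: [542.5, -14.6, 97.8]
ee_rot: [-179.9, 0.1, -4.0]
force: [-0.6, -0.8, -0.3]
gripper_width: 91.2
t 3.27 pos [542.5 -14.6  97.8] [-1.799e+02  1.000e-01 -4.000e+00] F [-0.6 -0.8 -0.3] w 91.2 shift cm [-0.25 -0.04  0.18] turn -0.01
```

Centred. Now I close, then check the width before lifting.

```bash
python3 -m jog '[[[0,0,0],0,0],[[0,0,0],0,0],[[0,0,0],0,0],[[0,0,0],0,0],[[0,0,0],0,0],[[0,0,0],0,0]]' 40
python3 -m jog '[[[0,0,-0.5],0,0],[[0,0,-0.8],0,0],[[0,0,-1.5],0,0],[[0,0,-2.5],0,0],[[0,0,-3],0,0],[[0,0,0],0,0],[[0,0,0],0,0]]'
python3 -c "
from h import *
go(480,350,180,-1.3)"
```

```text
time_s: 4.03
ee_pos: [542.8, -14.5, 98.6]
ee_rot: [-179.9, 0.0, -4.0]
force: [0.2, 0.5, -0.2]
gripper_width: 34.2
time_s: 4.9
ee_pos: [541.2, -14.7, 184.7]
ee_rot: [-179.9, 0.2, -4.0]
force: [-0.2, 0.4, -2.9]
gripper_width: 17.9
t 4.9 pos [541.2 -14.7 184.7] [-179.9    0.2   -4. ] F [-0.2  0.4 -2.9] w 17.9 shift cm [ -8.63 -35.96   0.58] turn -2.68
```

The force of -2.9 N matches the bar's weight and the width of 17.9 matches the handle. However, the fingers only finished closing during the lift, so I need to see how the grip sits.

Run:
```python
from h import *
grab('scene','s1');grab('wrist','w1')
o=np.zeros((400,800,3),np.uint8)
o[:,:400]=cv2.resize(cv2.imread('pics/s1.png')[120:270,180:330],(400,400),interpolation=2);o[:300,400:]=cv2.resize(cv2.imread('pics/w1.png'),(400,300));cv2.imwrite('pics/c1.png',o)
```

```text
(no output)
```

View pics/c1.png

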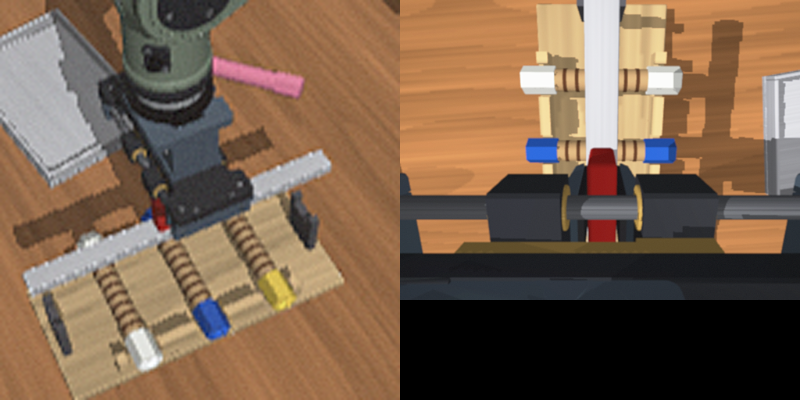

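Run:
```python
from h import *
s=load('s1');w=load('w1')
def atx(d,uv,x):
    c,v=ray(d,uv);return (c+v*(x-c[0])/v[0]).round(1)
print('end low corner',atx(s,(192.4,229.9),709),'up',atx(s,(189.4,223.1),709))
print('other end: low',atx(s,(304.5,184.5),370),'up',atx(s,(303,177),370))
h=cv2.cvtColor(w['color'],cv2.COLOR_RGB2HSV).astype(int);H,S,V=h[...,0],h[...,1],h[...,2]
m=((H<6)|(H>172))&(S>150)&(V>60);r=np.where(m[170:300,240:280].sum(1)>8)[0]+170;print('red top row',r.min(),atx(w,(258,r.min()),569))
for v in(40,100,150):
  q=np.where((S[v]<40)&(V[v]>140))[0];q=q[(q>220)&(q<300)];a,b=q.min()-.5,q.max()+.5
  zs=[z for z in range(60,200) if np.linalg.norm(atz(w,(a,v),z)-atz(w,(b,v),z))<24.0];print(v,a,b,'bar top z',zs[:1])
```

```text
end low corner [709.   18.9 197.8] up [709.    7.2 213.2]
other end: low [370.   14.7 144. ] up [370.    3.5 166.2]
red top row 191 [569.  -16.7 165.3]
40 235.5 280.5 bar top z [148]
100 236.5 279.5 bar top z [147]
150 236.5 278.5 bar top z [150]
```

Run:
```python
from h import *
s=load('s1')
c=np.array([539,-14.5]);u=np.array([.9976,-.07]);n=np.array([.07,.9976])
P=lambda p:cv2.projectPoints(np.array([p],float),s['rvec'],s['tvec'],s['K'],None)[0].ravel().round(1)
for z in(71,120,148,170):
  for e in(170,-170):
    q=c+u*e+n*12; print(z,e,'top near corner',P([*q,z]),'low',P([*q,z-12]))
im=s['color'].copy();o=cv2.resize(im[195:245,180:230],(400,400),interpolation=0);o2=cv2.resize(im[165:215,270:320],(400,400),interpolation=0)
cv2.imwrite('pics/c2.png',np.hstack([o,o2])[:,:,::-1])
```

```text
71 170 top near corner [194.2 243.4] low [194.9 245.4]
71 -170 top near corner [301.  197.8] low [300.6 200. ]
120 170 top near corner [191.5 234.9] low [192.2 237. ]
120 -170 top near corner [302.5 188.2] low [302.2 190.6]
148 170 top near corner [189.8 229.7] low [190.5 232. ]
148 -170 top near corner [303.5 182.4] low [303.1 184.9]
170 170 top near corner [188.4 225.4] low [189.2 227.8]
170 -170 top near corner [304.3 177.6] low [303.8 180.2]
```

View pics/c2.png

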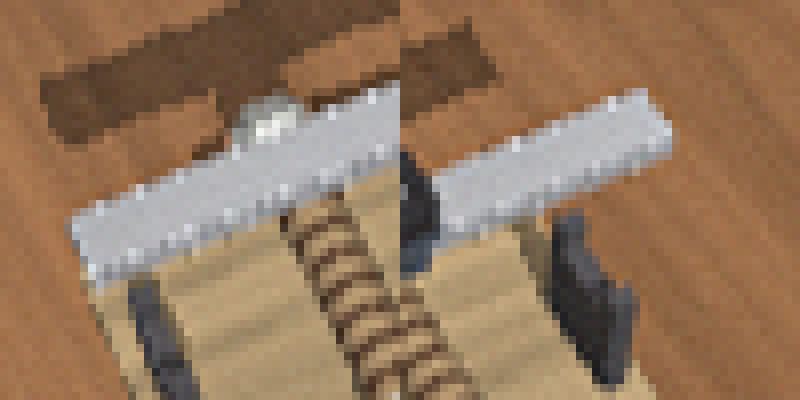

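The bar hangs level with its top at about 150 mm at both ends: lower corners at (191.9,231) and (303.8,183.8), against a prediction of (190.5,232) and (303.1,184.9) for z=148. The underside is therefore about 47 mm below the TCP. Now I carry it to the mat.

```bash
python3 -m jog '[[[-0.5,-2,0],-0.3,0],[[-0.9,-4,0],-0.3,0],[[-0.9,-4,0],-0.3,0],[[-0.9,-4,0],-0.3,0],[[-0.9,-4,0],-0.3,0],[[-0.9,-4,0],-0.3,0],[[-0.9,-4,0],-0.3,0],[[-0.9,-3,0],-0.3,0],[[-0.5,-2,0],-0.3,0],[[0,0,0],0,0]]'
python3 -m jog '[[[0,0,0],0,0],[[0,0,0],0,0]]' >/dev/null
python3 -c "
from h import *
go(480,350,51,-1.3)"
```

```text
time_s: 6.25
ee_pos: [472.3, 316.0, 176.8]
ee_rot: [-179.9, 1.3, -1.0]
force: [0.3, -0.7, -3.7]
gripper_width: 17.8
t 6.5 pos [471.4 315.3 175.9] [180.    1.4  -1. ] F [-0.9  0.2 -3.3] w 17.6 shift cm [ 1.1  -3.5  12.46] turn 0.33
```

```bash
python3 -m jog '[[[0.5,-1.7,1],0.1,0],[[0.5,-1.7,2],0.1,0],[[0,0,3],0,0],[[0,0,2.5],0,0],[[0,0,1],0,0],[[0,0,0],0,0],[[0,0,0],0,0]]'
python3 -c "
from h import *
go(480,350,51,-1.3)"
```

```text
time_s: 7.38
ee_pos: [482.4, 353.7, 72.7]
ee_rot: [180.0, 1.4, -1.3]
force: [0.1, -0.2, -3.4]
gripper_width: 17.8
t 7.38 pos [482.4 353.7  72.7] [180.    1.4  -1.3] F [ 0.1 -0.2 -3.4] w 17.8 shift cm [-0.18  0.38  2.17] turn -0.02
```

```bash
python3 -m jog '[[[-0.1,0.3,0.8],0,0],[[0,0,0.5],0,0],[[0,0,0],0,0],[[0,0,0],0,0]]' | tr '\n' ' '
python3 -m jog '[[[0,0,0.3],0,0],[[0,0,0],0,0]]'| tr '\n' ' '
python3 -m jog '[[[0,0,0.3],0,0],[[0,0,0],0,0]]'| tr '\n' ' '
```

```text
time_s: 7.88 ee_pos: [482.0, 351.1, 60.9] ee_rot: [-179.9, 1.2, -1.3] force: [-0.0, -0.4, -4.3] gripper_width: 17.9 time_s: 8.12 ee_pos: [482.1, 351.2, 58.1] ee_rot: [-179.8, 1.2, -1.3] force: [-0.8, -0.3, -2.8] gripper_width: 17.8 time_s: 8.38 ee_pos: [482.3, 351.5, 55.3] ee_rot: [-179.8, 1.1, -1.3] force: [-0.4, -0.2, -2.1] gripper_width: 18.2
```

```bash
for i in 1; do python3 -m jog '[[[0,0,0.2],0,0],[[0,0,0],0,0]]'| tr '\n' ' '; echo; done
python3 -m jog '[[[0,0,0.2],0,0],[[0,0,0],0,0]]'| tr '\n' ' '; echo
python3 -m jog '[[[0,0,0.2],0,0],[[0,0,0],0,0]]'| tr '\n' ' '
```

```text
time_s: 8.62 ee_pos: [482.5, 351.7, 53.8] ee_rot: [-179.8, 1.1, -1.3] force: [-0.5, -0.3, -2.7] gripper_width: 17.8 
time_s: 8.88 ee_pos: [482.7, 351.9, 52.9] ee_rot: [-179.7, 1.0, -1.3] force: [-0.2, -1.1, -1.2] gripper_width: 17.8 
time_s: 9.12 ee_pos: [482.9, 351.9, 53.0] ee_rot: [-179.7, 1.0, -1.3] force: [0.3, 0.2, -2.9] gripper_width: 17.9
```

```bash
python3 -m jog '[[[0,0,0.3],0,0],[[0,0,0.1],0,0]]'| tr '\n' ' '; echo
python3 -m jog '[[[0,0,0.3],0,0],[[0,0,0.1],0,0]]'| tr '\n' ' '; echo
python3 -m jog '[[[0,0,0.3],0,0],[[0,0,0.1],0,0]]'| tr '\n' ' '
```

```text
time_s: 9.38 ee_pos: [483.0, 352.1, 52.8] ee_rot: [-179.7, 0.9, -1.3] force: [-0.7, -0.7, 1.1] gripper_width: 17.8 
time_s: 9.62 ee_pos: [483.0, 352.1, 52.8] ee_rot: [-179.7, 0.9, -1.3] force: [0.3, -1.2, 0.1] gripper_width: 18.2 
time_s: 9.88 ee_pos: [483.0, 352.0, 52.8] ee_rot: [-179.6, 0.8, -1.3] force: [-1.2, -0.4, 2.0] gripper_width: 17.6
```

Contact at 52.8, with a small tilt of 0.8° left. I ease the grip so the bar settles flat, then open.

```bash
python3 -m jog '[[[0,0,0.3],0,0],[[0,0,0.2],0,0],[[0,0,0.2],0,0]]' 4| tr '\n' ' '; echo
python3 -m jog '[[[0,0,0.3],0,0],[[0,0,0.2],0,0]]' 3| tr '\n' ' '; echo
```

```text
time_s: 10.25 ee_pos: [484.2, 352.3, 47.0] ee_rot: [-179.6, 0.7, -1.3] force: [-0.7, -1.7, 5.5] gripper_width: 18.3 
time_s: 10.5 ee_pos: [484.8, 352.3, 41.7] ee_rot: [-179.6, 0.6, -1.3] force: [-0.6, -1.3, 3.4] gripper_width: 18.1
```

```bash
python3 -m jog '[[[0,0,0],0,0.3],[[0,0,0],0,0.5],[[0,0,0],0,0.6],[[0,0,0],0,0.6],[[0,0,0],0,0.6],[[0,0,0],0,0.6]]' 20| tr '\n' ' '; echo
python3 -m jog '[[[0,0,-1],0,0.6],[[0,0,-3],0,0.6],[[0,0,-4],0,0.6],[[0,0,-5],0,0.6],[[0,0,-3],0,0.6],[[0,0,0],0,0.6]]' 40| tr '\n' ' '
python3 - <<'E'
from h import *
go(538.5,-13.5,185,86)
grab('scene','s2')
cv2.imwrite('pics/c3.png',cv2.resize(cv2.imread('pics/s2.png')[180:384,180:430],None,fx=2,fy=2))
E
```

```text
time_s: 11.25 ee_pos: [484.4, 352.7, 40.0] ee_rot: [-179.5, 0.7, -1.3] force: [-0.6, 0.3, -0.5] gripper_width: 54.4 
time_s: 12.0 ee_pos: [486.6, 351.4, 208.3] ee_rot: [-179.5, 0.6, -1.3] force: [-0.3, 0.0, -0.5] gripper_width: 55.1 t 12.0 pos [486.6 351.4 208.3] [-179.5    0.6   -1.3] F [-0.3  0.  -0.5] w 55.1 shift cm [ 6.05 36.39  1.93] turn -87.32
```

View pics/c3.png

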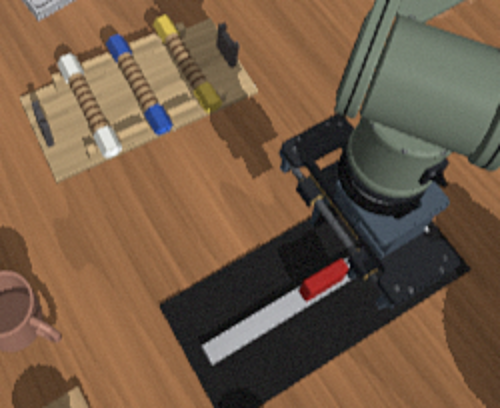

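The bar lies flat on the mat with the handle up at crop (325,280), and all three rollers are still in the rack. Now I go over the blue roller.

```bash
python3 -m jog '[[[0.4,3,0.1],0,0.6],[[0.7,4.5,0.2],0,0.6],[[0.7,4.5,0.2],0,0.6],[[0.7,4.5,0.2],0,0.6],[[0.7,4.5,0.2],0,0.6],[[0.7,4.5,0.2],0,0.6],[[0.7,4.5,0.2],0,0.6],[[0.7,3,0.2],0,0.6],[[0.4,2,0],0,0.6],[[0,0,0],0,0.6]]' 40| tr '\n' ' '; echo
python3 -m jog '[[[0,0,0],-10,0.6],[[0,0,0],-10,0.6],[[0,0,0],-10,0.6],[[0,0,0],-10,0.6],[[0,0,0],-10,0.6],[[0,0,0],-10,0.6],[[0,0,0],-10,0.6],[[0,0,0],-10,0.6],[[0,0,0],-7,0.6],[[0,0,0],0,0.6]]' 40| tr '\n' ' '
python3 - <<'E'
from h import *
go(538.5,-13.5,185,86)
E
```

```text
time_s: 13.3 ee_pos: [526.6, -12.0, 171.7] ee_rot: [-179.9, 2.4, -1.2] force: [-0.8, -0.4, -0.5] gripper_width: 54.4 
time_s: 14.55 ee_pos: [518.0, -0.5, 162.3] ee_rot: [-176.4, -0.4, 89.1] force: [0.7, 0.0, -0.0] gripper_width: 54.7 t 14.55 pos [ 5.180e+02 -5.000e-01  1.623e+02] [-176.4   -0.4   89.1] F [ 0.7  0.  -0. ] w 54.7 shift cm [-1.25  1.92 -2.41] turn 3.06
```

```bash
python3 -m jog '[[[-1.2,1.9,0],3,0.6],[[0,0,0],0,0.6],[[0,0,0],0,0.6],[[0,0,0],0,0.6]]' | tr '\n' ' '
python3 - <<'E'
from h import *
go(538.5,-13.5,53,86)
d=grab('wrist','w3');s=load('s2');t=load('t0')
def b(d,roi=None):
    h=cv2.cvtColor(d['color'],cv2.COLOR_RGB2HSV).astype(int);m=((h[...,0]>105)&(h[...,0]<130)&(h[...,1]>130)&(h[...,2]>60)).astype(np.uint8)
    if roi: k=m*0;k[roi[1]:roi[3],roi[0]:roi[2]]=1;m*=k
    n,l,st,c=cv2.connectedComponentsWithStats(m);return [(c[i].round(1),st[i].tolist()) for i in range(1,n) if st[i][4]>30]
B=b(d);print(B)
for x in B:print('z50',atz(d,x[0],50).round(1))
S=b(s,(190,180,310,270));print(S)
for a in B:
  for c in S:
    p,e=tri((d,a[0]),(s,c[0]))
    if e[0]<8:print(p.round(1),e)
E
```

```text
time_s: 15.05 ee_pos: [534.4, -10.2, 159.6] ee_rot: [-176.0, -0.3, 85.9] force: [-0.9, -0.5, 0.0] gripper_width: 54.8 t 15.05 pos [534.4 -10.2 159.6] [-176.    -0.3   85.9] F [-0.9 -0.5  0. ] w 54.8 shift cm [-0.36  1.16 10.6 ] turn -0.14
[(array([272.6, 117.5]), [255, 95, 37, 47, 1644]), (array([270.7, 288.4]), [255, 281, 33, 18, 493])]
z50 [543.5  54.2  50. ]
z50 [532.9 -92.7  50. ]
[(array([238.3, 202.8]), [233, 197, 13, 14, 90]), (array([258.8, 239.3]), [253, 232, 13, 15, 125])]
[543.3  54.3  47.3] [0.2, 0.2]
[531.8 -93.6  40.3] [4.0, 4.0]
```

View pics/w3.png

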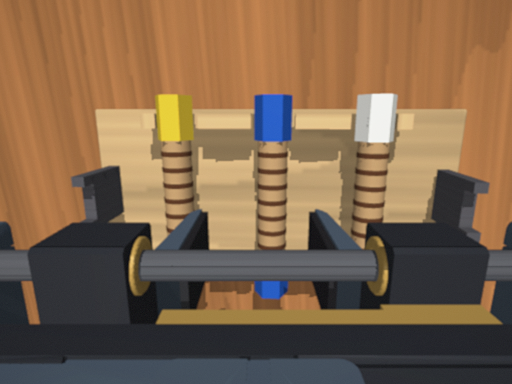

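The blue roller at (272,117)–(272,290) lies between the fingers. The re-measured end (543.3, 54.3) agrees with the first measurement, so I descend to z = 53, 10 mm above the axis.

```bash
python3 -m jog '[[[-0.2,0.6,2],0,0.6],[[-0.2,0.5,2],0,0.6],[[0,0,2],0,0.6],[[0,0,2],0,0.6],[[0,0,1],0,0.6],[[0,0,0],0,0.6],[[0,0,0],0,0.6]]' | tr '\n' ' '
python3 - <<'E'
from h import *
go(538.5,-13.5,53,86)
E
```

```text
time_s: 15.98 ee_pos: [539.0, -13.0, 68.8] ee_rot: [-176.3, -0.3, 85.9] force: [0.8, -0.2, -0.4] gripper_width: 54.8 t 15.97 pos [539.  -13.   68.8] [-176.3   -0.3   85.9] F [ 0.8 -0.2 -0.4] w 54.8 shift cm [-0.06  0.06  1.58] turn -0.12
```

```bash
python3 -m jog '[[[0,0,1],0,0.6],[[0,0,0.5],0,0.6],[[0,0,0],0,0.6]]' | tr '\n' ' '; echo
python3 -m jog '[[[0,0,0],0,0],[[0,0,0],0,0],[[0,0,0],0,0],[[0,0,0],0,0],[[0,0,0],0,0],[[0,0,0],0,0],[[0,0,0],0,0],[[0,0,0],0,0]]' 25| tr '\n' ' '; echo
python3 - <<'E'
from h import *
go(538.5,-13.5,53,86)
E
```

```text
time_s: 16.35 ee_pos: [538.7, -12.9, 54.0] ee_rot: [-176.4, -0.3, 85.9] force: [0.1, 0.1, -0.2] gripper_width: 54.6 
time_s: 17.35 ee_pos: [539.0, -13.0, 54.3] ee_rot: [-176.4, -0.3, 85.9] force: [0.8, 0.7, -0.4] gripper_width: 23.3 
t 17.35 pos [539.  -13.   54.3] [-176.4   -0.3   85.9] F [ 0.8  0.7 -0.4] w 23.3 shift cm [-0.06 -0.04  0.13] turn -0.13
```

```bash
python3 -m jog '[[[0,0,-0.5],0,0],[[0,0,-1],0,0],[[0,0,-2],0,0],[[0,0,-3],0,0],[[0,0,-3],0,0],[[0,0,-2],0,0],[[0,0,0],0,0],[[0,0,0],0,0]]' | tr '\n' ' '
python3 - <<'E'
from h import *
go(543,-348,160,96.3)
E
```

```text
time_s: 18.35 ee_pos: [546.1, -14.1, 175.5] ee_rot: [-176.5, -0.3, 85.9] force: [-1.2, -0.0, -1.0] gripper_width: 23.2 t 18.35 pos [546.1 -14.1 175.5] [-176.5   -0.3   85.9] F [-1.2 -0.  -1. ] w 23.2 shift cm [-33.33   2.17   1.24] turn -10.43
```

```bash
python3 -m jog '[[[-2,0.2,0],-1.2,0],[[-3.5,0.1,0],-1.2,0],[[-3.5,0,0],-1.2,0],[[-3.5,0,0],-1.2,0],[[-3.5,-0.2,0],-1.2,0],[[-3.5,-0.2,0],-1.2,0],[[-3.5,-0.2,0],-1.2,0],[[-3.5,-0.2,0],-1.2,0],[[-2,0,0],-0.8,0],[[0,0,0],0,0]]' | tr '\n' ' '
python3 -m jog '[[[0,0,0],0,0],[[0,0,0],0,0]]' | tr '\n' ' '
python3 - <<'E'
from h import *
go(543,-348,160,96.3)
E
```

```text
time_s: 19.6 ee_pos: [539.2, -305.3, 158.8] ee_rot: [-175.5, -1.6, 96.7] force: [-0.6, 0.6, -0.1] gripper_width: 23.3 time_s: 19.85 ee_pos: [538.5, -303.3, 157.7] ee_rot: [-175.4, -1.8, 96.7] force: [-0.6, -0.5, -0.4] gripper_width: 23.6 t 19.85 pos [ 538.5 -303.3  157.7] [-175.4   -1.8   96.7] F [-0.6 -0.5 -0.4] w 23.6 shift cm [-4.48 -0.1  -0.37] turn 0.38
```

```bash
python3 -m jog '[[[-1.5,0,0.5],0.2,0],[[-1.5,0,1],0.2,0],[[-1.4,0,2],0,0],[[0,0,2],0,0],[[0,0,1],0,0],[[0,0,0],0,0],[[0,0,0],0,0]]' | tr '\n' ' '
python3 - <<'E'
from h import *
go(543,-348,29,96.3)
grab('scene','s4')
cv2.imwrite('pics/c4.png',cv2.resize(cv2.imread('pics/s4.png')[90:270,130:330],None,fx=3,fy=3))
E
```

```text
time_s: 20.72 ee_pos: [537.5, -349.4, 85.2] ee_rot: [-175.2, -1.8, 96.3] force: [0.5, 0.4, -0.3] gripper_width: 23.3 t 20.73 pos [ 537.5 -349.4   85.2] [-175.2   -1.8   96.3] F [ 0.5  0.4 -0.3] w 23.3 shift cm [-0.09  1.02  5.55] turn -0.03
```

View pics/c4.png

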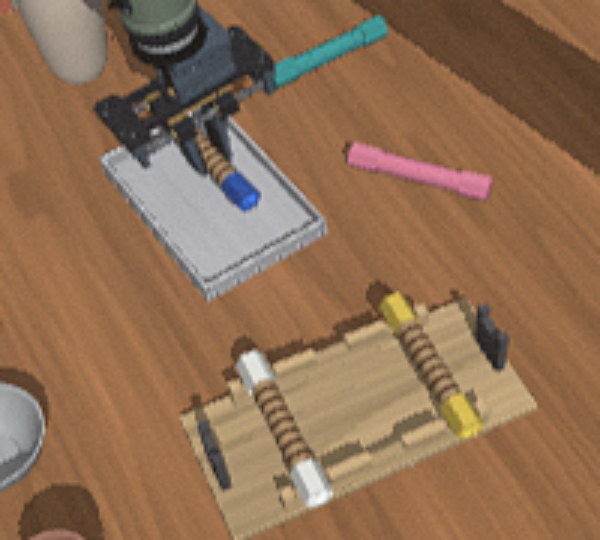

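The roller is held at crop (215,160), in line with the tray, and white and yellow are still seated. I lower it.

```bash
python3 -m jog '[[[0,0.5,1.5],0,0],[[0,0.4,1.5],0,0],[[0,0,0.7],0,0],[[0,0,0],0,0],[[0,0,0],0,0]]' | tr '\n' ' ';echo
python3 -m jog '[[[0,0,0.3],0,0],[[0,0,0],0,0]]' | tr '\n' ' ';echo
python3 -c "
from h import *
go(543,-348,29,96.3)"
```

```text
time_s: 21.4 ee_pos: [544.3, -347.3, 45.7] ee_rot: [-175.3, -1.7, 96.3] force: [-0.5, -0.7, -0.4] gripper_width: 23.5 
time_s: 21.65 ee_pos: [544.3, -347.4, 43.2] ee_rot: [-175.4, -1.7, 96.3] force: [1.1, -0.2, -1.7] gripper_width: 23.6 
t 21.65 pos [ 544.3 -347.4   43.2] [-175.4   -1.7   96.3] F [ 1.1 -0.2 -1.7] w 23.6 shift cm [-0.08 -0.02  1.42] turn 0.02
```

```bash
python3 -m jog '[[[0,0,0.5],0,0],[[0,0,0.3],0,0],[[0,0,0],0,0]]' | tr '\n' ' ';echo
python3 -m jog '[[[0,0,0.2],0,0],[[0,0,0.1],0,0]]' | tr '\n' ' ';echo
python3 -m jog '[[[0,0,0.2],0,0],[[0,0,0.1],0,0]]' | tr '\n' ' ';echo
```

```text
time_s: 22.02 ee_pos: [543.6, -347.4, 35.0] ee_rot: [-175.4, -1.7, 96.3] force: [-0.1, -0.0, -1.5] gripper_width: 23.6 
time_s: 22.28 ee_pos: [543.5, -347.4, 31.9] ee_rot: [-175.4, -1.7, 96.3] force: [0.2, -0.4, -1.3] gripper_width: 23.4 
time_s: 22.52 ee_pos: [543.5, -347.2, 29.5] ee_rot: [-175.4, -1.6, 96.3] force: [-1.7, 1.6, 3.7] gripper_width: 23.4
```

```bash
python3 -m jog '[[[0,0,0.1],0,0],[[0,0,0.1],0,0],[[0,0,0.1],0,0]]' 4| tr '\n' ' ';echo
python3 -m jog '[[[0,0,0.1],0,0],[[0,0,0],0,0]]' 3| tr '\n' ' ';echo
```

```text
time_s: 22.9 ee_pos: [543.3, -347.4, 28.6] ee_rot: [-175.4, -1.6, 96.3] force: [-2.0, 1.4, 5.8] gripper_width: 23.9 
time_s: 23.15 ee_pos: [543.2, -347.5, 28.1] ee_rot: [-175.5, -1.6, 96.3] force: [-0.1, 0.3, 0.9] gripper_width: 23.6
```

Seated, with the TCP about 1 mm past the expected seat height. I open and retreat.

```bash
python3 -m jog '[[[0,0,0],0,0.3],[[0,0,0],0,0.4],[[0,0,0],0,0.5],[[0,0,0],0,0.55],[[0,0,0],0,0.55],[[0,0,0],0,0.55]]' 10| tr '\n' ' '; echo
python3 -m jog '[[[0,0,-1],0,0.55],[[0,0,-2],0,0.55],[[0,0,-4],0,0.55],[[0,0,-4],0,0.55],[[-3,0,-4],0,0.55],[[-5,0,-3],0,0.55],[[-5,0,0],0,0.55],[[-5,0,0],0,0.55],[[-3,0,0],0,0.55],[[0,0,0],0,0.55]]' | tr '\n' ' '
python3 - <<'E'
from h import *
grab('top','t5');grab('scene','s5')
o=np.hstack([cv2.imread('pics/t5.png')[90:290,60:420],cv2.imread('pics/s5.png')[100:300,120:440]]);cv2.imwrite('pics/c5.png',np.vstack([cv2.resize(cv2.imread('pics/t5.png')[100:270,70:420],(700,340)),cv2.resize(cv2.imread('pics/s5.png')[120:380,150:430],(280,260))[:, :].repeat(1,0) if 0 else cv2.copyMakeBorder(cv2.imread('pics/s5.png')[120:380,150:430],0,0,0,420,0)]))
t=load('t5');h=cv2.cvtColor(t['color'],cv2.COLOR_RGB2HSV).astype(int)
m=((h[...,0]>105)&(h[...,0]<130)&(h[...,1]>130)&(h[...,2]>60)).astype(np.uint8);m[:,:300]=0;m[:130]=0;m[215:]=0
n,l,st,c=cv2.connectedComponentsWithStats(m)
print([(c[i].round(1),st[i][4],atz(t,c[i],24).round(1)) for i in range(1,n) if st[i][4]>30])
m=(((h[...,0]<6)|(h[...,0]>172))&(h[...,1]>170)&(h[...,2]>90)).astype(np.uint8);m[:,150:]=0;m[:115]=0;m[270:]=0
n,l,st,c=cv2.connectedComponentsWithStats(m);print([(c[i].round(1),st[i][4],atz(t,c[i],55).round(1)) for i in range(1,n) if st[i][4]>30])
print(telemetry.state())
E
```

```text
time_s: 23.9 ee_pos: [542.8, -347.7, 27.0] ee_rot: [-175.4, -1.6, 96.3] force: [-0.6, -0.0, 0.8] gripper_width: 50.3 
time_s: 25.15 ee_pos: [584.2, -564.9, 213.3] ee_rot: [-175.9, -1.2, 96.5] force: [-0.6, -0.2, 0.4] gripper_width: 50.2 [(array([376.1, 170.8]), np.int32(117), array([ 550.7, -415.3,   24. ])), (array([329. , 175.2]), np.int32(125), array([ 535.6, -279.4,   24. ]))]
[(array([104.6, 190.6]), np.int32(141), array([479.5, 354.3,  55. ]))]
{'time_s': 25.25, 'qpos': array([-43.79771862,  44.48699208,  46.51919271,  -2.32882327,
        92.58603178, -50.46265274]), 'qvel': array([ 1.07849221, -1.14600593,  1.2380132 ,  0.04845206, -0.08386579,
       -0.10534686]), 'effort': array([-1.09920222e+00, -6.38520670e+01, -2.47684693e+01, -2.33893152e-01,
        3.05197667e-01, -1.08616342e-02]), 'ee_pos': array([ 584.69212729, -562.53118753,  214.19839588]), 'ee_rot': array([-175.91639704,   -1.28515134,   96.58698882]), 'force': array([ 0.14184595,  0.58270793, -0.1257852 ]), 'torque': array([-0.01115725, -0.13839679, -0.04193209]), 'gripper_width': 50.238402671231036}
```

View pics/c5.png

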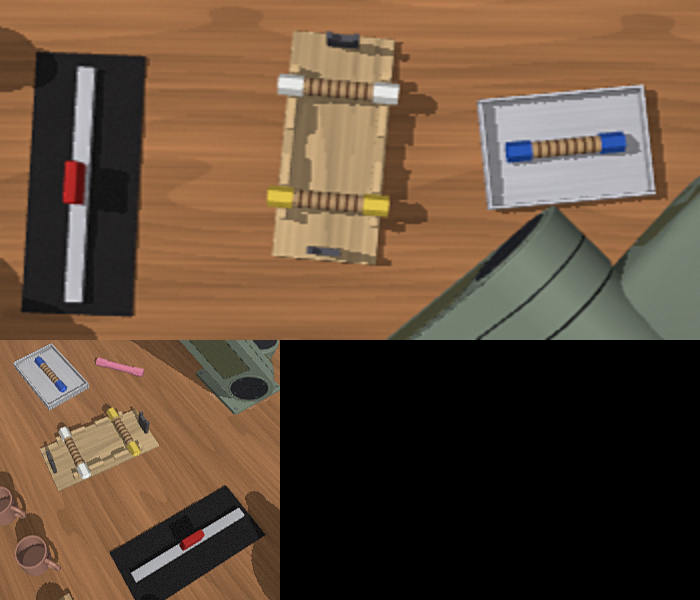

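The bar lies fully on the mat with its handle up at (75,183), the roller lies flat in the tray at (565,147), and white and yellow are in the rack. Handing in.

```bash
python3 -m jog '[[[0,0,0],0,0.55],[[0,0,0],0,0.55]]' | tr '\n' ' '; python3 -c "
from workcell import job_done
print(job_done())"
```

```text
time_s: 25.5 ee_pos: [585.3, -560.0, 215.6] ee_rot: [-175.9, -1.3, 96.7] force: [-0.2, 0.8, -0.3] gripper_width: 50.4 the job is handed in; nothing more can be done
None
```

I lifted the bar out of the rack and laid it on the black mat with its handle up. Then I took the blue roller from the middle notch and laid it in the tray. I handed the job in at 25.5 s of the 61 s allowed.

**Last checks:**
- **Bar:** in the final pictures it lies wholly on the mat, with its handle at about (480, 354).
- **Roller:** it lies along the tray's length, with its ends at about (551, -415) and (536, -279). These are 137 mm apart, as they should be.
- **Other rollers:** white and yellow are still in their notches, and the arm was clear of everything.

**What did not go cleanly:**
- **Bar grip:** the fingers were still closing when the lift began, so they held the handle about 8 mm higher than planned. I allowed for this when setting the bar down.
- **Tool tilt:** the tool drifted up to about 5° out of upright during the fast moves and I could not turn it back. The bar was tilted about 1° and the roller about 1.6° when they first touched down. I eased the grip to 3–4 N before opening so each could settle flat.
- **Forces:** none above about 6 N showed in the readings I took. I did not watch it continuously.

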